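# Check an amber carving blank in the lamp's light path

### The job

First stand the white tile upright and centred on the narrow raised ledge of the inspection rail, its broad face square to the pink lamp, and let go of it. Then take the amber blank out of the wooden rack by its two frosted sides only, never touching its polished sides, and hold it upright in the lamp's light path above the yellow band, its centre on the path and a polished side squarely facing the lamp, so that the light would pass through it to the tile. Finish while still holding it there, still and touching nothing else; leave the green blank, the bur block, the sharpener and the bone piece where they are.

Things in the scene. Friction and masses are not known exactly. Their poses are not given: they have to be found in the camera images.
- rail: Fixed inspection rail. Origin at bench level under the middle of the light path; x along the path from lamp to ledge, z up. Aluminium base 70 mm wide, 12 high, x -175 to +115. Pink lamp barrel 38 mm across, x -155 to -80, centre 115 mm up, lens facing +x. Dark steel ledge at x = +85. Yellow band on the base, x -25 to +25, marks where to hold a blank. Free space between lamp and ledge.
- beam_mid (a point): The middle of the light path: above the yellow band's centre, 115 mm above the bench, level with the lens centre and with the centre of a tile standing on the ledge. Axes as the rail's.
- ledge_top (a point): Centre of the ledge's flat level top, 90 mm above the bench. The top is 20 mm wide along the light path (rail x) and 70 mm long across it (rail y). Axes as the rail's.
- tile: Loose white ceramic viewing tile, 16 mm thick (its x), 60 mm wide (its y), 50 mm tall (z), about 110 g; starts standing upright on the bench. Origin at the centre of its underside. On the ledge its x lies along the rail's x, either way round, and its centre comes level with the light path.
- rack: Wooden rack, fixed, 130 x 60 x 20 mm high, origin at the centre of its underside. Two square sockets 26 mm wide and 10 mm deep at x = -30 and +30 mm on its centre line; the amber blank stands in one and the green blank in the other.
- amber: Loose amber resin blank, upright block 24 x 24 x 55 mm tall, about 40 g; origin at the centre of its underside, 10 mm deep in a rack socket (1 mm play), so 45 mm stands clear. White frosted sides face its +y and -y, 24 mm apart, 20 mm wide, full height: grip only these. Its x runs through the polished sides, along the rack's length. Lift it straight out.
- amber_mid (a point): Centre of the amber blank, 27.5 mm above its underside.
- amber_windows: The polished clear amber core of the blank (24 mm along the blank's x, 16 mm along its y, 55 mm tall), which shows at the blank's +x and -x sides and stands 2 mm proud of the frosted slabs there. Same origin and axes as the amber blank. The fingers must not touch it.
- green: A green blank of the same shape in the rack's other socket, 60 mm from the amber one; leave it alone. Origin at the centre of its underside.
- bur_block: Black bur block 40 x 40 x 25 mm high with burs standing to 52 mm; leave it alone. Origin at the centre of its underside.
- sharpener: Blue pencil sharpener 60 x 34 x 22 mm; leave it alone. Origin at the centre of its underside.
- bone: Cream bone offcut about 55 x 32 x 18 mm; leave it alone. Origin at its underside.
Things that resemble listed ones, but are neither listed nor needed, are in the scene too. There is more than one size of the tile; the one meant has the size given above.

How it is judged:
On the way, in this order (a step that is already met when the one before it is completed fails the run):
1. the tile stands upright and centred on the ledge, square to the light path, let go (x of tile in the frame of ledge_top between -0.006 and 0.006 m and y of tile in the frame of ledge_top between -0.012 and 0.012 m and z of tile in the frame of ledge_top between -0.004 and 0.004 m and angle between tile's own z axis and vertical below 0.1 rad and angle between the x axis of tile and the x axis of rail, either way round below 0.2 rad and contact force between the fingers and tile below 0.1 N and linear speed of tile below 0.02 m/s and contact force between tile and rail above 0.2 N), for 0.3 s.
2. the amber blank is held by the fingers in the light path, upright, a polished side facing the lamp (x of amber_mid in the frame of beam_mid between -0.025 and 0.025 m and y of amber_mid in the frame of beam_mid between -0.007 and 0.007 m and z of amber_mid in the frame of beam_mid between -0.01 and 0.01 m and angle between amber's own z axis and vertical below 0.14 rad and angle between the x axis of amber and the x axis of rail, either way round below 0.14 rad and contact force between the fingers and amber above 2 N and contact force between amber and rail below 0.05 N and contact force between amber and tile below 0.05 N and linear speed of amber below 0.02 m/s), for 0.5 s.
At the end, for the whole second after the job is handed in: Tile free and still on the ledge: 6 mm along the path, 12 mm across, tilt 0.1, square 0.2 rad. Amber blank held still by the fingers, touching neither rail nor tile: centre within 7 mm sideways, 10 mm in height, 25 mm along the path of its middle; tilt and squareness 0.14 rad (all of step 1 and all of step 2); the arm keeps its last pose, push and grip.
It fails at once if the fingers touch the polished sides of the amber blank (contact force between the fingers and amber_windows above 0.2 N).
It fails at once if the green blank is moved more than 15 mm (distance of green from where it was at the start of the episode above 0.015 m).
It fails at once if the bur block is moved more than 15 mm (distance of bur_block from where it was at the start of the episode above 0.015 m).
It fails at once if the sharpener is moved more than 15 mm (distance of sharpener from where it was at the start of the episode above 0.015 m).
It fails at once if the bone piece is moved more than 15 mm (distance of bone from where it was at the start of the episode above 0.015 m).
It also fails if it takes over 61 s, if anything falls off the work surface, if the arm or the gripper's body presses on something with over 40 N, if the wrist force passes 120 N, or if a joint passes its speed limit or range.

### The arm

A 6-joint arm with a two-finger parallel gripper is mounted at the origin on the work surface. World frame = base frame: x ahead of the robot, y to its left, z up, the work surface at z = 0. Lengths are in m, angles in rad, forces in N, time in s.
With the tool pointing down it reaches from about 0.375 to 0.975 m from the base axis. Payload 3.8 kg.
Tool frame: the origin (TCP) lies at the very end of the fingers, on their centre line; the grasp point (between the pads) lies 19 mm behind it; z points along the fingers, y is the direction in which the jaws open and shut (so a half turn about z gives the same grasp; the last joint's range is limited). The gripper opens to 85 mm and grips with 20 to 120 N. Pads are 22 mm wide; open, the fingers measure 114 mm over their backs; the gripper's body (76 mm by 85 mm) begins 54 mm behind the grasp point. The pads swing forward as they close: fully open they stand 13 mm farther back than shut.
Start: joints at [-1.344, 0.264, 1.604, -0, 1.274, -0.037], TCP at [0.176, -0.652, 0.231] pointing down, gripper open.
Joint ranges: [-2.63, 2.63], [-0.94, 2.18], [0.31, 2.57], [-1.31, 4.45], [0, 2.66], [-2.55, 2.55]. Speed limits (rad/s): [2.57, 2.57, 3.14, 3.14, 3.14, 3.14].

### API

Orientations are given as a rotation vector (axis times angle).
In Python, from workcell import status, read_camera, camera_info, order gives the robot as it stands.
- The arm moves only by the tool move_arm, never from a script. Its argument "deltas" is a list of rows, each a list of 3 entries, a list of its own where there are three numbers: the turn, a rotation vector about the world's x, y, z as a fraction of full scale, then the shift along the world's x, y, z as a fraction of full scale, then the closure, from -1 (fully open) to 1 (shut), so that 0 is half open. A call has 1 to 20 rows; each row is the pose to reach, as a shift and turn from the pose commanded when the call began; what a row does not reach only later rows make up. Full scale, the value 1, is 0.1 m for a shift and pi/2 rad for a turn. A row lasts 1/8 s, in which the tool goes at most 62.5 mm and 10.7 degrees, less where a joint would pass 70% of its speed; a pose out of reach is approached as far as the arm can. A call with a number of a shift or a turn outside -1 to 1 is refused whole. A call with a gripper value outside its range is refused whole. The fingers move at their own pace and stop on an object; "grip_force" is the grip in N (left out, the last holds). Time passes only in rows, so rows that repeat a pose let the fingers close. It gives the time, the measured TCP pose, the force and the opening at its end, in the units of the state.
- status.read_state(): the state, without advancing time (a new reading comes with each control period).
- read_camera(name): name is "scene" or "top" or "wrist"; returns (picture, depth): 384x512x3 uint8, red, green, blue; 384x512 float32, m along the optical axis (not along the pixel's ray), 0 where there is no reading.
- camera_info(name): a dict with "K" (3x3 intrinsics, pixels), "R" (3x3) and "t" (3): a world point X has camera coordinates R X + t. Camera axes: x right, y down, z forward; pixel columns grow to the right and rows downward; lengths in m; the calibration is good to about 2 mm. A picture is of the moment at which its call begins: read the wrist's pose just before it. camera_info takes no time and is no camera call; for the wrist camera it gives the pose at the moment of the call.
- order.finish_job(): hands the job in, once; it reports no verdict.
The state is a dict: "time": time; "q": joint angles; "joint_vel": joint speeds; "joint_torque": joint torques, N m; "tool_pos": TCP position; "tcp_rot": TCP orientation; "wrist_force": force on the tool from outside, world axes, zero at the start; "torque": the same for the moment, N m; "width": opening from 0.0 (shut) to 1.0 (fully open).
Only numpy, scipy, OpenCV 4.12 (cv2) and the standard library are available. Lean on these libraries where they do the work, as an engineer would, in place of code of your own. Each camera call takes 0.05 s, during which the arm holds its last target. There are 200 camera calls.

## Working session

There is one attempt and no reset: what is moved stays moved. The work goes in short steps, Python scripts to look and compute and a tool call to move; the robot and the scene stay as the last step left them, time stands still between calls to the robot, and variables do not carry over. Pictures are saved under pics/ and viewed, about 8 in all and at most 12, crops included, and the job is handed in when it is done.

Besides the shell and the picture viewer there is one more tool, called after "Call:" as name(argument=value, ...) on one line, values as JSON. move_arm: Moves the arm, as the interface text tells. Its arguments: {"type":"object","properties":{"deltas":{"type":"array","items":{"type":"array"}},"grip_force":{"type":"number"}},"required":["deltas"]}

```bash
mkdir -p pics
cat > h.py <<'E'
import numpy as np,cv2
from workcell import status, read_camera, camera_info, order
def grab(n):
    i=camera_info(n); p,d=read_camera(n); return p,d,i
def world(d,i):
    K,R,t=[np.array(i[k]) for k in("K","R","t")]
    v,u=np.indices(d.shape); 
    c=np.stack([(u-K[0,2])/K[0,0]*d,(v-K[1,2])/K[1,1]*d,d],-1)
    w=(c-t)@R; w[d==0]=np.nan; return w
def save(p,n,s=1):
    cv2.imwrite("pics/"+n,cv2.resize(p[...,::-1],None,fx=s,fy=s,interpolation=cv2.INTER_CUBIC))
E
python3 - <<'E'
from h import *
ims=[]
for n in("top","scene"):
    p,d,i=grab(n); np.savez(n+".npz",p=p,d=d,w=world(d,i)); ims.append(p); print(n,-np.array(i["R"]).T@i["t"])
    save(p,n+".png",1.5)
print(status.read_state())
E
```

```text
top [0.43366375 0.00223625 0.88572365]
scene [1.26064824 0.31909173 0.92584819]
{'time': 0.1, 'q': array([-1.34391979e+00,  2.64686641e-01,  1.60526332e+00, -4.50218738e-06,
        1.27370539e+00, -3.68866193e-02]), 'joint_vel': array([-2.60869317e-04, -8.05510447e-04, -2.85474758e-03, -1.05324085e-03,
       -5.85830909e-05,  5.31021650e-04]), 'joint_torque': array([ 4.65795783e-04, -5.16707790e+01, -3.68590200e+01, -8.40400526e-05,
        6.26142617e-03,  1.41570595e-05]), 'tool_pos': array([ 0.1758366 , -0.65099663,  0.2300666 ]), 'tcp_rot': array([-3.11227631e+00, -4.12850302e-01,  3.13852371e-04]), 'wrist_force': array([ 0.65943062, -0.02688212, -0.92098316]), 'torque': array([ 0.03119884, -0.02678624, -0.04869649]), 'width': 1.0028338027725985}
```

View pics/top.png

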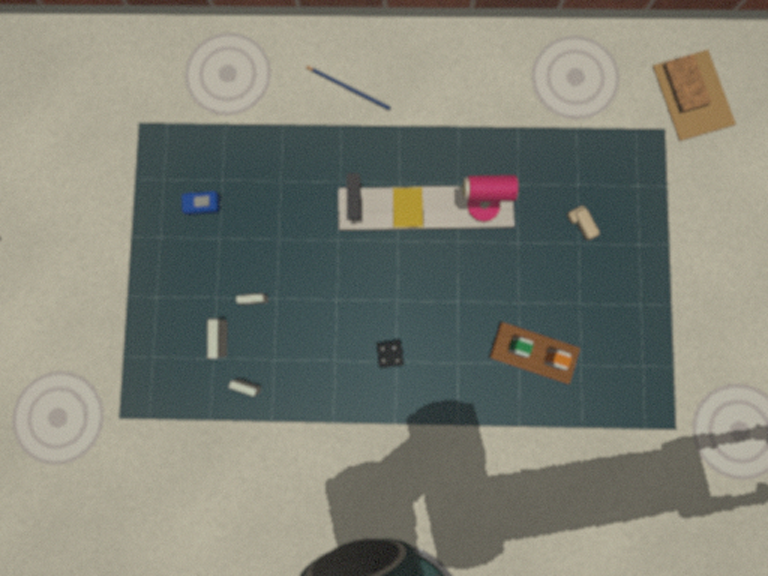

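View pics/scene.png

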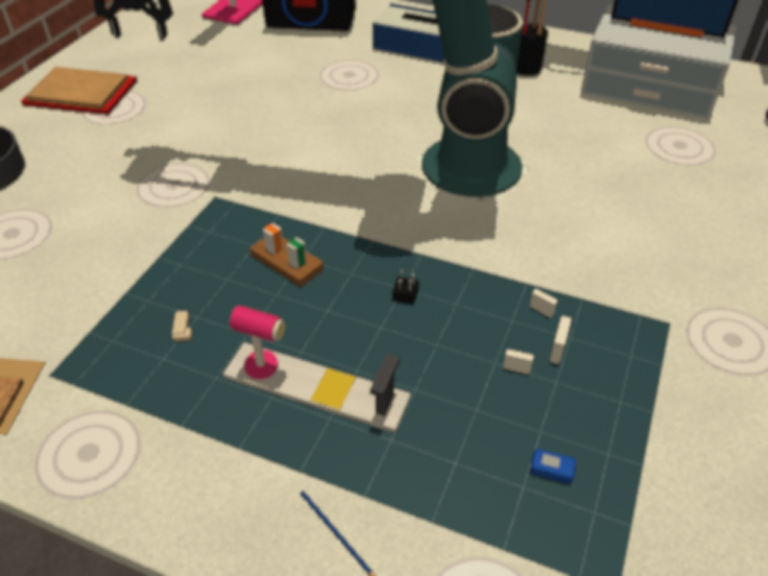

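The top view shows three white tiles, at 1.5x pixels (251,299), (217,338) and (243,387). It also shows the rail (lamp right at 490,190, ledge left at 354,198) and the rack at (536,352) with green at (523,346) and amber at (562,360). Next I measure them all from depth.

Run:
```python
from h import *
z=np.load("top.npz");w=z["w"];p=z["p"]
bench=np.nanmedian(w[180:190,150:240,2]);print("bench z",bench)
def rect(name,c,r,zmin,zmax,extra=None):
    u,v=int(c[0]/1.5),int(c[1]/1.5);s=np.s_[v-r:v+r,u-r:u+r]
    W=w[s].reshape(-1,3);m=(W[:,2]>zmin)&(W[:,2]<zmax)
    q=W[m]
    if len(q)<5: print(name,"few",len(q),np.nanmax(W[:,2]));return
    (cx,cy),(a,b),t=cv2.minAreaRect((q[:,:2]*1000).astype(np.float32))
    print(name,len(q),"c",round(cx),round(cy),"size",round(a),round(b),"ang",round(t,1),"z med",np.median(q[:,2]).round(4), "max",np.nanmax(q[:,2]).round(4))
for k,c in dict(tA=(251,299),tB=(217,338),tC=(243,387)).items(): rect(k,c,22,.02,.2)
for k,c in dict(tA=(251,299),tB=(217,338),tC=(243,387)).items(): 
    rect(k+"top",c,22,.035,.2)
rect("rack",(536,352),40,.012,.03)
rect("blanks",(536,352),40,.045,.1)
rect("green",(523,346),12,.045,.1); rect("amber",(562,360),12,.045,.1)
rect("bur",(390,353),15,.015,.1)
rect("ledge",(354,198),25,.08,.1)
rect("lamp",(490,190),30,.09,.16)
rect("base",(420,208),65,.007,.018)
s=p[...,:].astype(int); ym=(s[...,0]>150)&(s[...,1]>120)&(s[...,2]<60); ym[:100]&=True
yy=w[110:170,240:300][ym[110:170,240:300]]
print("yellow",cv2.minAreaRect((yy[:,:2]*1000).astype(np.float32)),np.nanmedian(yy[:,2]))
```

```text
bench z 0.0010731668129324917
tA 131 c 482 251 size 28 86 ang 35.8 z med 0.0359 max 0.0521
tB 265 c 433 284 size 59 16 ang 2.5 z med 0.0492 max 0.0539
tC 137 c 374 256 size 92 26 ang 46.4 z med 0.0357 max 0.0519
tAtop 85 c 482 251 size 28 86 ang 36.5 z med 0.0367 max 0.0521
tBtop 214 c 433 284 size 59 16 ang 2.5 z med 0.0498 max 0.0539
tCtop 83 c 374 257 size 91 24 ang 44.5 z med 0.037 max 0.0519
rack 1075 c 418 -224 size 131 60 ang 72.3 z med 0.0205 max 0.0299
blanks 267 c 418 -224 size 84 24 ang 72.1 z med 0.0653 max 0.0699
green 132 c 427 -195 size 25 24 ang 70.6 z med 0.0653 max 0.0699
amber 135 c 409 -252 size 25 24 ang 73.1 z med 0.0653 max 0.0683
bur 280 c 412 8 size 40 40 ang 7.3 z med 0.0256 max 0.0534
ledge 275 c 651 68 size 70 19 ang 1.5 z med 0.0907 max 0.0946
lamp 623 c 657 -134 size 37 76 ang 2.0 z med 0.1311 max 0.1369
base 2440 c 675 -47 size 111 289 ang 1.7 z med 0.0128 max 0.018
yellow ((nan, nan), (0.0, 0.0), 0.0) 0.013231471496249505
```

Only the tile at (217,338) measures 59 x 16 x 50 mm, which fits. The other two are smaller, about 36 mm tall. The rack (131 x 60), ledge (70 x 19 at z = 0.091), lamp and bur block all match their given sizes. I'll move towards the tile and take a wrist look over the rack on the way.

Call:
move_arm(deltas=[[[0,0,-0.07],[0.43,0.5,0],-1],[[0,0,-0.14],[0.86,1,0],-1],[[0,0,-0.14],[0.86,1,0],-1]])

```text
time: 0.48
tool_pos: [0.264, -0.5485, 0.2306]
tcp_rot: [-3.138, -0.074, -0.0]
wrist_force: [-0.2, -0.7, 0.1]
width: 1.0
```

Call:
move_arm(deltas=[[[0,0,0],[0.43,0.5,0],-1],[[0,0,0],[0.86,1,0],-1],[[0,0,0],[0.86,1,0],-1]])

```text
time: 0.85
tool_pos: [0.3496, -0.4494, 0.231]
tcp_rot: [-3.14, -0.076, -0.0]
wrist_force: [-0.4, -1.0, -0.1]
width: 0.999
```

Call:
move_arm(deltas=[[[0,0,0],[0.43,0.5,0],-1],[[0,0,0],[0.86,1,0],-1],[[0,0,0],[0.86,1,0],-1],[[0,0,0],[0.86,1,0],-1]])

```text
time: 1.35
tool_pos: [0.4337, -0.3524, 0.2311]
tcp_rot: [3.14, 0.071, -0.001]
wrist_force: [-0.6, 0.0, -1.1]
width: 1.003
```

Run:
```python
from h import *
s=status.read_state();print(s["time"],s["tool_pos"],s["tcp_rot"],s["q"])
p,d,i=grab("wrist");w=world(d,i);np.savez("wr1.npz",p=p,d=d,w=w);save(p,"wr1.png",1.2)
print(-np.array(i["R"]).T@i["t"],np.array(i["R"])[2])
```

```text
1.35 [ 0.43370867 -0.35243809  0.23109913] [ 3.14005909e+00  7.06476274e-02 -1.39535274e-03] [-7.26242430e-01  4.50577980e-02  1.85514784e+00 -1.21094653e-03
  1.24153533e+00  7.99955482e-01]
[ 0.51259512 -0.34770828  0.37356487] [-0.30616676 -0.0152007  -0.95185653]
```

View pics/wr1.png

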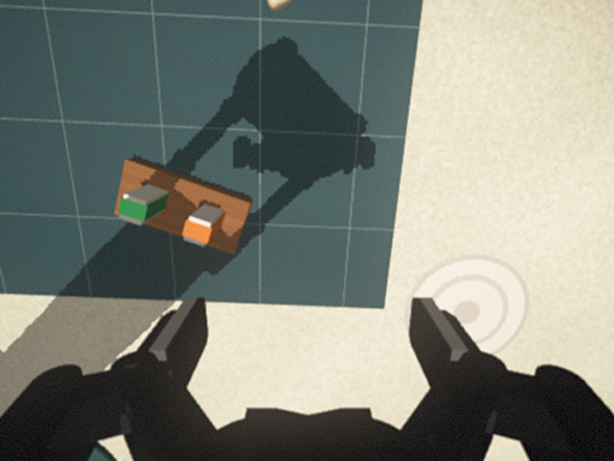

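The wrist view shows amber at (203,225) and green at (143,204). Amber's grey and white frosted strips lie across the rack's length, as described. On to the tile.

Call:
move_arm(deltas=[[[0,0,0],[0,0.5,0],-1],[[0,0,0],[0,1,0],-1]])

```text
time: 1.65
tool_pos: [0.433, -0.253, 0.2311]
tcp_rot: [3.141, 0.062, -0.001]
wrist_force: [0.6, 0.8, -0.4]
width: 0.998
```

Call:
move_arm(deltas=[[[0,0,0],[0,0.5,0],-1],[[0,0,0],[0,1,0],-1]])

```text
time: 1.9
tool_pos: [0.4333, -0.1523, 0.2314]
tcp_rot: [3.14, 0.064, 0.0]
wrist_force: [0.2, 0.2, 0.3]
width: 1.001
```

Call:
move_arm(deltas=[[[0,0,0],[0,0.5,0],-1],[[0,0,0],[0,1,0],-1]])

```text
time: 2.15
tool_pos: [0.4338, -0.0522, 0.2315]
tcp_rot: [3.14, 0.064, 0.001]
wrist_force: [0.9, -0.6, -0.2]
width: 0.997
```

Call:
move_arm(deltas=[[[0,0,0],[0,0.5,0],-1],[[0,0,0],[0,1,0],-1]])

```text
time: 2.4
tool_pos: [0.4343, 0.0479, 0.2316]
tcp_rot: [3.14, 0.064, 0.002]
wrist_force: [1.8, -0.2, 0.1]
width: 0.999
```

Call:
move_arm(deltas=[[[0,0,0],[0,0.5,0],-1],[[0,0,0],[0,1,0],-1]])

```text
time: 2.65
tool_pos: [0.4348, 0.148, 0.2316]
tcp_rot: [3.14, 0.065, 0.002]
wrist_force: [0.3, -0.0, 0.2]
width: 0.998
```

Call:
move_arm(deltas=[[[0,0,0],[0,0.5,0],-1],[[0,0,0],[0,1,0],-1],[[0,0,0],[0,1,0],-1],[[0,0,0],[0,1,0],-1]])

```text
time: 3.15
tool_pos: [0.4346, 0.2468, 0.231]
tcp_rot: [3.14, 0.067, -0.001]
wrist_force: [-0.1, -0.6, -0.7]
width: 1.0
```

Run:
```python
from h import *
s=status.read_state();print(s["time"],s["tool_pos"],s["tcp_rot"],s["q"])
p,d,i=grab("wrist");w=world(d,i);np.savez("wr2.npz",p=p,d=d,w=w);save(p,"wr2.png",1.2)
m=(w[...,2]>.044)&(w[...,2]<.058)&(np.hypot(w[...,0]-.433,w[...,1]-.284)<.06)
q=w[m];print(len(q),cv2.minAreaRect((q[:,:2]*1000).astype(np.float32)),np.median(q,0))
```

```text
3.15 [0.4345699 0.2468022 0.2309607] [ 3.13956609e+00  6.71693762e-02 -6.79269480e-04] [ 4.67347123e-01 -7.04177366e-02  1.96948272e+00 -1.04922729e-03
  1.24348234e+00  1.99569882e+00]
729 ((433.8656311035156, 287.76953125), (58.862667083740234, 16.142757415771484), 2.180569648742676) [0.4352545  0.28714985 0.04962458]
```

View pics/wr2.png

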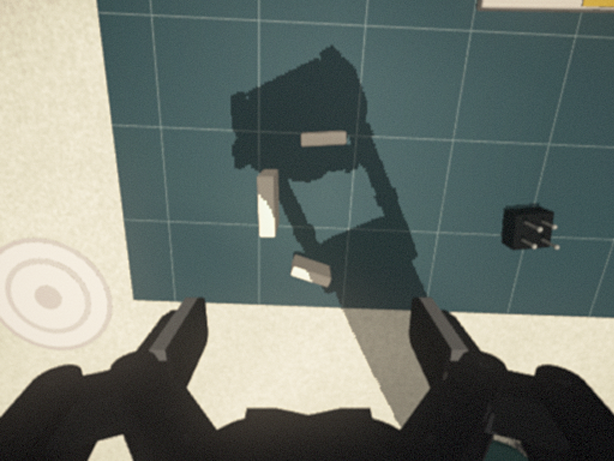

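The wrist view shows the chosen 60 x 16 mm tile at (267,203), with the small decoys at (324,139) and (311,270). Its centre is at (0.434, 0.287) and its yaw already matches the jaws, so I descend and grip.

Call:
move_arm(deltas=[[[0,0,0],[0,0.39,0],-1],[[0,0,0],[0,0.39,-0.4],-1],[[0,0,0],[0,0.39,-1],-1]], grip_force=40)

```text
time: 3.58
tool_pos: [0.437, 0.2872, 0.133]
tcp_rot: [-3.138, -0.066, -0.01]
wrist_force: [1.0, 0.8, -0.9]
width: 1.0
```

Call:
move_arm(deltas=[[[0,0,0],[0,0,-0.4],-1],[[0,0,0],[0,0,-0.8],-1],[[0,0,0],[0,0,-1],-1]])

```text
time: 3.95
tool_pos: [0.433, 0.2843, 0.0288]
tcp_rot: [3.139, 0.065, -0.005]
wrist_force: [0.1, 0.9, 0.3]
width: 1.002
```

Call:
move_arm(deltas=[[[0,0,0],[0,0,-0.13],-1],[[0,0,0],[0,0,-0.13],-1],[[0,0,0],[0,0,-0.13],1],[[0,0,0],[0,0,-0.13],1],[[0,0,0],[0,0,-0.13],1],[[0,0,0],[0,0,-0.13],1],[[0,0,0],[0,0,-0.13],1],[[0,0,0],[0,0,-0.13],1],[[0,0,0],[0,0,-0.13],1],[[0,0,0],[0,0,-0.13],1]])

```text
time: 5.2
tool_pos: [0.4344, 0.2877, 0.0188]
tcp_rot: [-3.14, -0.069, -0.001]
wrist_force: [-2.2, -0.1, 6.2]
width: 0.185
```

Gripped: the opening of 0.185 equals 15.7 mm. Lifting and carrying it to the ledge.

Call:
move_arm(deltas=[[[0,0,0],[0,0,0.2],1],[[0,0,0],[0,0,0.6],1],[[0,0,0],[0,0,1],1]])

```text
time: 5.58
tool_pos: [0.4329, 0.2866, 0.1179]
tcp_rot: [3.139, 0.069, -0.004]
wrist_force: [-0.1, 0.9, -1.8]
width: 0.18
```

Call:
move_arm(deltas=[[[0,0,0],[0.25,-0.25,0.4],1],[[0,0,0],[0.5,-0.5,0.6],1],[[0,0,0],[0.75,-0.75,0.6],1],[[0,0,0],[1,-1,0.6],1]])

```text
time: 6.08
tool_pos: [0.5344, 0.1864, 0.1779]
tcp_rot: [3.141, 0.069, -0.001]
wrist_force: [-0.6, -0.2, -1.2]
width: 0.183
```

Call:
move_arm(deltas=[[[0,0,0],[0.25,-0.25,0],1],[[0,0,0],[0.5,-0.5,0],1],[[0,0,0],[0.75,-0.75,0],1],[[0,0,0],[0.9,-0.9,0],1],[[0,0,0],[0.9,-0.9,0],1],[[0,0,0],[0.9,-0.9,0],1]])

```text
time: 6.82
tool_pos: [0.623, 0.0979, 0.1777]
tcp_rot: [-3.14, -0.069, 0.003]
wrist_force: [-0.4, -0.6, -1.4]
width: 0.178
```

Run:
```python
from h import *
s=status.read_state();print(s["time"],s["tool_pos"],s["tcp_rot"],s["width"])
p,d,i=grab("wrist");w=world(d,i);save(p,"wr3.png",1.2)
z=w[...,2]
def r(m,n):
    q=w[m];print(n,len(q),cv2.minAreaRect((q[:,:2]*1000).astype(np.float32)) if len(q)>5 else "",np.median(q,0) if len(q) else "")
r((z>.085)&(z<.097)&(np.hypot(w[...,0]-.651,w[...,1]-.068)<.05),"ledge")
t=s["tool_pos"]
near=np.hypot(w[...,0]-t[0],w[...,1]-t[1])<.05
r(near&(z>t[2]+.015)&(z<t[2]+.042)&(p.min(-1)>90),"tile bright")
v=near&(z>t[2]-.03)&(z<t[2]+.045);print(np.histogram(z[v]-t[2],15))
```

```text
6.825 [0.62304857 0.09792208 0.17766222] [-3.14041006e+00 -6.91716642e-02  2.68476794e-03] 0.17774692688990648
ledge 2183 ((652.8530883789062, 70.77922058105469), (70.05062103271484, 20.213459014892578), 1.8643614053726196) [0.6555042  0.0710906  0.08979955]
tile bright 4986 ((622.5347900390625, 100.64305114746094), (27.856687545776367, 62.02082824707031), 83.7146224975586) [0.63281094 0.09911347 0.20846783]
(array([  57,   69,   68,   74,   90,  175,  254,  292,  334,  356,  403,
       4290,  330,  500,  567]), array([-0.01742656, -0.0132654 , -0.00910425, -0.00494309, -0.00078194,
        0.00337922,  0.00754037,  0.01170153,  0.01586269,  0.02002384,
        0.024185  ,  0.02834615,  0.03250731,  0.03666846,  0.04082962,
        0.04499077]))
```

View pics/wr3.png

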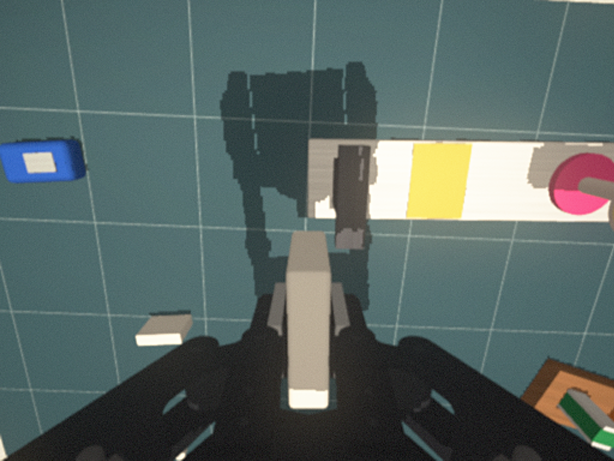

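The wrist view shows the tile upright in the jaws at (308,320) and the ledge at (352,195). The tile's top face needs a tighter measurement from the same sort of frame.

Run:
```python
from h import *
s=status.read_state();t=s["tool_pos"];print(t)
p,d,i=grab("wrist");w=world(d,i);z=w[...,2]
def r(m,n):
    q=w[m];(c,sz,a)=cv2.minAreaRect((q[:,:2]*1000).astype(np.float32));print(n,len(q),c,sz,a,np.median(q,0))
r((z>.085)&(z<.097)&(np.hypot(w[...,0]-.651,w[...,1]-.07)<.045),"ledge")
m=(z>t[2]+.0275)&(z<t[2]+.033)&(abs(w[...,1]-t[1])<.011)&(abs(w[...,0]-t[0])<.04)
r(m,"tiletop")
q=w[m];print(np.polyfit(q[:,0],q[:,1],1)[0],np.polyfit(q[:,0],q[:,2],1)[0])
# lamp barrel and yellow band for the rail axis
Y=(p[...,0]>150)&(p[...,1]>120)&(p[...,2]<90)&(abs(z-.012)<.006);r(Y,"yellow")
b=(abs(z-.012)<.004)&(w[...,0]>.58)&(w[...,0]<.75)&(w[...,1]>-.1)&(w[...,1]<.12);r(b,"base")
```

```text
[0.62305514 0.09812938 0.1778684 ]
ledge 2174 (652.8855590820312, 70.80470275878906) (70.01052856445312, 20.193134307861328) 1.8007421493530273 [0.65553821 0.07107507 0.08982623]
tiletop 4178 (622.587890625, 97.48573303222656) (60.15016555786133, 21.954944610595703) 3.125577688217163 [0.62699115 0.0991536  0.20874269]
0.03773763325884684 -0.006362450935004036
yellow 1 (457.0964660644531, -182.09498596191406) (0.0, 0.0) 0.0 [ 0.45709646 -0.18209499  0.0178533 ]
base 10635 (655.2003784179688, -0.0059356689453125) (70.15223693847656, 201.7425994873047) 1.8554595708847046 [ 0.65835676 -0.01329978  0.01199571]
```

Call:
move_arm(deltas=[[[0,0,0],[0.15,-0.15,0],1],[[0,0,0],[0.3,-0.27,0],1],[[0,0,0],[0.3,-0.27,-0.25],1],[[0,0,0],[0.3,-0.27,-0.5],1],[[0,0,0],[0.3,-0.27,-0.6],1],[[0,0,0],[0.3,-0.27,-0.63],1],[[0,0,0],[0.3,-0.27,-0.65],1],[[0,0,0],[0.3,-0.27,-0.66],1],[[0,0,0],[0.3,-0.27,-0.66],1]])

```text
time: 8.05
tool_pos: [0.6544, 0.0704, 0.113]
tcp_rot: [-3.141, -0.069, -0.002]
wrist_force: [-0.9, -0.9, -0.8]
width: 0.18
```

Run:
```python
from h import *
s=status.read_state();t=s["tool_pos"];print(s["time"],t,s["tcp_rot"],s["wrist_force"],s["width"])
```

```text
8.05 [0.65443413 0.07043254 0.11303687] [-3.14081128e+00 -6.91360277e-02 -1.86083544e-03] [-0.91842459 -0.85779765 -0.82492104] 0.18038913766741208
```

Call:
move_arm(deltas=[[[0,0,0],[0,0,-0.02],1],[[0,0,0],[0,0,-0.03],1],[[0,0,0],[0,0,-0.04],1],[[0,0,0],[0,0,-0.04],1],[[0,0,0],[0,0,-0.04],1]])

```text
time: 8.68
tool_pos: [0.6539, 0.0704, 0.1088]
tcp_rot: [-3.141, -0.069, 0.0]
wrist_force: [-3.0, -0.0, 4.6]
width: 0.185
```

The force shows contact with the ledge. Releasing, then going straight up.

Call:
move_arm(deltas=[[[0,0,0],[0,0,0],-0.4],[[0,0,0],[0,0,0],-0.4],[[0,0,0],[0,0,0],-0.4],[[0,0,0],[0,0,0],-1],[[0,0,0],[0,0,0],-1],[[0,0,0],[0,0,0],-1],[[0,0,0],[0,0,0],-1],[[0,0,0],[0,0,0],-1],[[0,0,0],[0,0,0.3],-1],[[0,0,0],[0,0,0.7],-1],[[0,0,0],[0,0,1],-1],[[0,0,0],[0,0,1],-1],[[0,0,0],[0,0,1],-1]])

```text
time: 10.3
tool_pos: [0.6534, 0.0703, 0.2073]
tcp_rot: [3.141, 0.069, -0.002]
wrist_force: [0.1, 0.2, -0.6]
width: 1.002
```

Run:
```python
from h import *
s=status.read_state();t=s["tool_pos"];print(s["time"],t,s["width"])
p,d,i=grab("wrist");w=world(d,i);z=w[...,2];save(p,"wr4.png",1.2)
def r(m,n):
    q=w[m];(c,sz,a)=cv2.minAreaRect((q[:,:2]*1000).astype(np.float32));print(n,len(q),c,sz,a,np.median(q,0))
n=np.hypot(w[...,0]-.653,w[...,1]-.07)<.045
r((z>.134)&(z<.147)&n,"tiletop"); r((z>.086)&(z<.094)&n,"ledge visible")
```

```text
10.3 [0.6534295  0.07030636 0.20733167] 1.0016626340129695
tiletop 1506 (653.352783203125, 71.44338989257812) (59.61796569824219, 15.977241516113281) 2.2728471755981445 [0.65624287 0.07147562 0.1396559 ]
ledge visible 236 (654.661376953125, 70.22335815429688) (67.02387237548828, 19.05266571044922) 3.204674005508423 [0.68352052 0.06706345 0.08980309]
```

View pics/wr4.png

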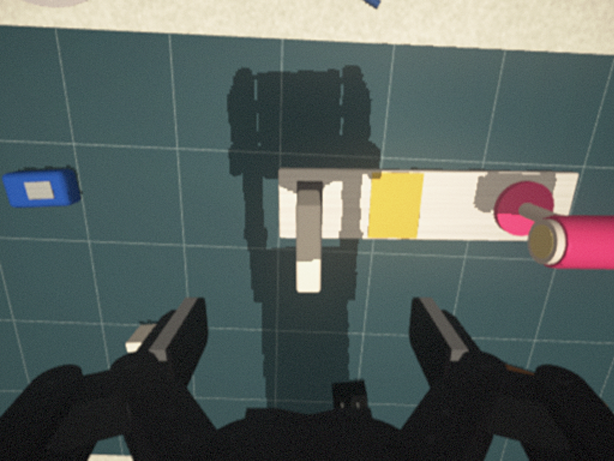

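The wrist view shows the tile standing on the ledge at (309,230). Its top centre is (0.6534, 0.0714) against the ledge's (0.6529, 0.0708), square and upright. Now to the amber blank.

Call:
move_arm(deltas=[[[0,0,0.06],[-0.2,-0.25,0],-1],[[0,0,0.13],[-0.4,-0.5,0],-1],[[0,0,0.2],[-0.6,-0.8,0],-1]])

```text
time: 10.72
tool_pos: [0.5921, -0.01, 0.2059]
tcp_rot: [-3.089, -0.566, 0.006]
wrist_force: [-0.1, 0.1, -0.0]
width: 1.002
```

Call:
move_arm(deltas=[[[0,0,0.06],[-0.2,-0.25,0],-1],[[0,0,0.13],[-0.4,-0.5,0],-1],[[0,0,0.2],[-0.6,-0.8,0],-1]])

```text
time: 11.1
tool_pos: [0.5321, -0.09, 0.2061]
tcp_rot: [-2.962, -1.042, 0.005]
wrist_force: [0.1, 0.1, 0.7]
width: 1.0
```

Call:
move_arm(deltas=[[[0,0,0.06],[-0.2,-0.25,0],-1],[[0,0,0.13],[-0.4,-0.5,0],-1],[[0,0,0.2],[-0.6,-0.8,0],-1]])

```text
time: 11.48
tool_pos: [0.4722, -0.1698, 0.2062]
tcp_rot: [-2.762, -1.492, 0.003]
wrist_force: [0.7, -0.4, -0.1]
width: 0.999
```

Call:
move_arm(deltas=[[[0,0,0.06],[-0.2,-0.25,0],-1],[[0,0,0.12],[-0.4,-0.5,0],-1],[[0,0,0.178],[-0.6,-0.8,0],-1],[[0,0,0.178],[-0.6,-0.8,0],-1],[[0,0,0.178],[-0.6,-0.8,0],-1]])

```text
time: 12.1
tool_pos: [0.4135, -0.249, 0.2071]
tcp_rot: [-2.533, -1.855, 0.0]
wrist_force: [-0.9, -0.0, -0.1]
width: 0.998
```

Run:
```python
from h import *
s=status.read_state();t=s["tool_pos"];rv=s["tcp_rot"];print(s["time"],t,rv,"toolx yaw",np.degrees(2*np.arctan(rv[1]/rv[0])))
p,d,i=grab("wrist");w=world(d,i);z=w[...,2];np.savez("wr5.npz",p=p,w=w);save(p,"wr5.png",1.2)
def r(m,n):
    q=w[m];(c,sz,a)=cv2.minAreaRect((q[:,:2]*1000).astype(np.float32));print(n,len(q),c,sz,a,np.median(q,0))
for n,c in dict(amber=(.410,-.250),green=(.428,-.193)).items():
    r((z>.060)&(z<.07)&(np.hypot(w[...,0]-c[0],w[...,1]-c[1])<.025),n)
r((z>.016)&(z<.024)&(np.hypot(w[...,0]-.418,w[...,1]+.222)<.09),"rack")
```

```text
12.1 [ 0.41349505 -0.2490442   0.20705871] [-2.53250552e+00 -1.85519887e+00  3.91048134e-04] toolx yaw 72.44963357442776
amber 538 (410.26123046875, -248.60885620117188) (23.587993621826172, 23.551820755004883) 72.29271697998047 [ 0.41027954 -0.24833685  0.0647996 ]
green 634 (428.3819580078125, -191.66746520996094) (23.257410049438477, 23.981632232666016) 72.8150634765625 [ 0.42856429 -0.19130088  0.0647784 ]
rack 4728 (419.38031005859375, -220.37948608398438) (129.8140106201172, 60.036338806152344) 72.43451690673828 [ 0.42267503 -0.21409227  0.01980592]
```

View pics/wr5.png

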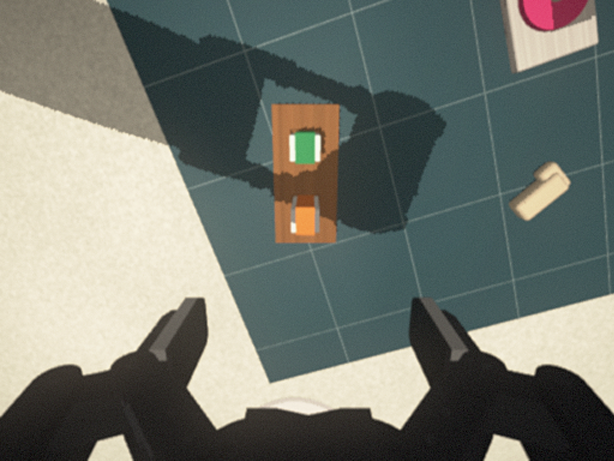

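The wrist view shows amber at (305,215), its frosted sides left and right in line with the jaws, and green behind it at (305,147). Amber's centre is (0.4103, -0.2486) with its top at 0.065, as expected. Descending.

Call:
move_arm(deltas=[[[0,0,0],[-0.03,0.01,-0.2],-1],[[0,0,0],[-0.03,0.01,-0.6],-1],[[0,0,0],[-0.03,0.01,-0.9],-1],[[0,0,0],[-0.03,0.01,-0.9],-1]])

```text
time: 12.65
tool_pos: [0.4092, -0.2463, 0.1154]
tcp_rot: [-2.527, -1.856, 0.003]
wrist_force: [0.8, 0.4, -0.2]
width: 1.003
```

Call:
move_arm(deltas=[[[0,0,0],[0,0,-0.3],-1],[[0,0,0],[0,0,-0.6],-1],[[0,0,0],[0,0,-0.88],-1],[[0,0,0],[0,0,-0.88],-1],[[0,0,0],[0,0,-0.88],-1]])

```text
time: 13.28
tool_pos: [0.4125, -0.2493, 0.032]
tcp_rot: [2.531, 1.858, 0.001]
wrist_force: [0.4, 0.6, 0.3]
width: 1.001
```

Run:
```python
from h import *
s=status.read_state();t=s["tool_pos"];rv=s["tcp_rot"];print(s["time"],t,rv,s["wrist_force"])
R=cv2.Rodrigues(rv)[0];e=np.array([.4103,-.2486,t[2]])-t;print("offset in tool x,y mm",(R.T@e)*1000)
p,d,i=grab("wrist");save(p,"wr6.png",1.2)
w=world(d,i);z=w[...,2];m=(z>.061)&(z<.07)&(np.hypot(w[...,0]-.410,w[...,1]+.249)<.022);q=w[m]
print(len(q),cv2.minAreaRect((q[:,:2]*1000).astype(np.float32)))
```

```text
13.275 [ 0.4124794  -0.24925659  0.03198436] [2.53068241e+00 1.85757609e+00 1.38774033e-03] [0.36566455 0.56409057 0.2629386 ]
offset in tool x,y mm [-0.02681649 -2.27599525 -0.00545531]
2639 ((410.2746887207031, -249.03977966308594), (25.584762573242188, 24.1441650390625), 72.001708984375)
```

Call:
move_arm(deltas=[[[0,0,0],[-0.015,0.005,-0.01],-1],[[0,0,0],[-0.015,0.005,-0.01],-1],[[0,0,0],[-0.015,0.005,-0.01],-1]])

```text
time: 13.7
tool_pos: [0.4096, -0.2483, 0.0297]
tcp_rot: [2.533, 1.858, 0.0]
wrist_force: [-0.1, 0.6, 0.9]
width: 1.001
```

Call:
move_arm(deltas=[[[0,0,0],[0.005,0,0],1],[[0,0,0],[0.005,0,0],1],[[0,0,0],[0.005,0,0],1],[[0,0,0],[0.005,0,0],1],[[0,0,0],[0.005,0,0],1],[[0,0,0],[0.005,0,0],1],[[0,0,0],[0.005,0,0],1],[[0,0,0],[0.005,0,0],1]], grip_force=30)

```text
time: 14.7
tool_pos: [0.41, -0.2482, 0.0293]
tcp_rot: [2.533, 1.858, 0.0]
wrist_force: [0.0, 0.2, 0.4]
width: 0.276
```

Call:
move_arm(deltas=[[[0,0,0],[0,0,0.08],1],[[0,0,0],[0,0,0.2],1],[[0,0,0],[0,0,0.4],1],[[0,0,0],[0,0,0.7],1],[[0,0,0],[0,0,1],1],[[0,0,0],[0,0,1],1]])

```text
time: 15.45
tool_pos: [0.4121, -0.2496, 0.1329]
tcp_rot: [2.528, 1.855, 0.004]
wrist_force: [0.3, 0.2, -0.5]
width: 0.275
```

```bash
cat > chk.py <<'E'
from h import *
import sys
s=status.read_state();t=s["tool_pos"];rv=s["tcp_rot"];R=cv2.Rodrigues(rv)[0]
print(s["time"],t,"toolx yaw",np.degrees(np.arctan2(R[1,0],R[0,0])),"tilt",R[:,2],s["width"],s["wrist_force"])
p,d,i=grab("wrist");w=world(d,i);save(p,sys.argv[1],1.2)
L=(w-t)@R   # tool frame
m=(abs(L[...,0])<.02)&(abs(L[...,1])<.0125)&(L[...,2]<-.025)&(L[...,2]>-.045)
q=L[m];print(len(q),"tool-frame median mm",np.median(q,0)*1000,cv2.minAreaRect((q[:,:2]*1000).astype(np.float32)))
A=np.c_[q[:,:2],np.ones(len(q))];print("top slope",np.linalg.lstsq(A,q[:,2],rcond=None)[0])
E
python3 chk.py wr7.png
```

```text
15.45 [ 0.41209243 -0.24958446  0.13288814] toolx yaw 72.53632318455941 tilt [ 0.0056223  -0.00386853 -0.99997671] 0.27529180761434086 [ 0.30361942  0.22280493 -0.48068622]
3335 tool-frame median mm [  3.01041614  -0.09875367 -35.45158091] ((-0.17679405212402344, 0.020685195922851562), (26.368976593017578, 24.960233688354492), 0.11261217296123505)
top slope [ 0.1712761   0.00564245 -0.03490841]
```

View pics/wr7.png

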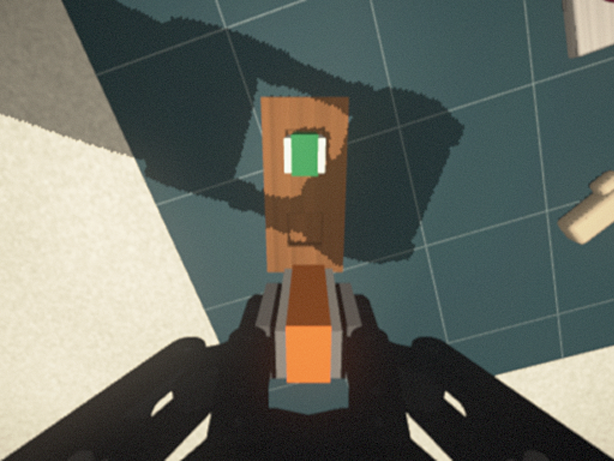

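The view shows amber held upright between the pads on its frosted sides (308,330), the orange windows clear, green undisturbed and the socket empty. Carrying it round in front of the lamp, then in from the robot's side.

Call:
move_arm(deltas=[[[0,0,0.03],[0.1,0.2,0],1],[[0,0,0.06],[0.25,0.6,0],1],[[0,0,0.1],[0.45,1,0],1],[[0,0,0.1],[0.45,1,0],1]])

```text
time: 16.0
tool_pos: [0.4546, -0.1456, 0.1278]
tcp_rot: [-2.373, -2.054, 0.001]
wrist_force: [-0.2, -0.3, -1.3]
width: 0.276
```

Call:
move_arm(deltas=[[[0,0,0.04],[0.1,0.3,0],1],[[0,0,0.08],[0.25,0.7,0],1],[[0,0,0.115],[0.5,1,0],1],[[0,0,0.115],[0.5,1,0],1]])

```text
time: 16.5
tool_pos: [0.5054, -0.0473, 0.1284]
tcp_rot: [-2.182, -2.259, 0.001]
wrist_force: [-0.1, -0.4, 0.2]
width: 0.28
```

Call:
move_arm(deltas=[[[0,0,0],[0.2,0.34,0],1],[[0,0,0],[0.5,0.34,0],1],[[0,0,0],[0.8,0.34,0],1],[[0,0,0],[0.8,0.34,0],1],[[0,0,0],[0.8,0.34,0],1]])

```text
time: 17.12
tool_pos: [0.5834, -0.0153, 0.1281]
tcp_rot: [-2.185, -2.255, 0.004]
wrist_force: [0.2, -0.8, -0.0]
width: 0.277
```

Call:
move_arm(deltas=[[[0,0,0],[0.2,0,-0.05],1],[[0,0,0],[0.4,0,-0.12],1],[[0,0,0],[0.6,0,-0.2],1],[[0,0,0],[0.7,0,-0.22],1],[[0,0,0],[0.7,0,-0.22],1],[[0,0,0],[0.7,0,-0.22],1],[[0,0,0],[0.7,0,-0.22],1],[[0,0,0],[0.7,0,-0.22],1]])

```text
time: 18.12
tool_pos: [0.6548, -0.0141, 0.1076]
tcp_rot: [2.184, 2.258, 0.0]
wrist_force: [-0.2, -0.9, 0.4]
width: 0.275
```

```bash
python3 chk.py wr8.png
python3 - <<'E'
from h import *
p,d,i=grab("scene");save(p[150:310,120:320],"sc2.png",3.5)
p,d,i=grab("wrist");w=world(d,i);z=w[...,2]
m=(z>.136)&(z<.144)&(np.hypot(w[...,0]-.653,w[...,1]-.071)<.04);q=w[m]
print("tile",len(q),cv2.minAreaRect((q[:,:2]*1000).astype(np.float32)) if len(q)>5 else "")
E
```

```text
18.125 [ 0.65475179 -0.01413043  0.10761756] toolx yaw 91.88833215896096 tilt [ 2.66883411e-04 -3.69683015e-05 -9.99999964e-01] 0.27505258802242083 [-0.23163655 -0.93024435  0.42829448]
3347 tool-frame median mm [  2.90637734  -0.14250645 -35.42615831] ((-0.22042179107666016, 0.024214744567871094), (25.003679275512695, 26.67485809326172), 89.72211456298828)
top slope [ 0.17302103  0.01553884 -0.03486656]
tile 7880 ((652.6033325195312, 71.52047729492188), (60.279945373535156, 16.116294860839844), 2.5617001056671143)
```

View pics/wr8.png

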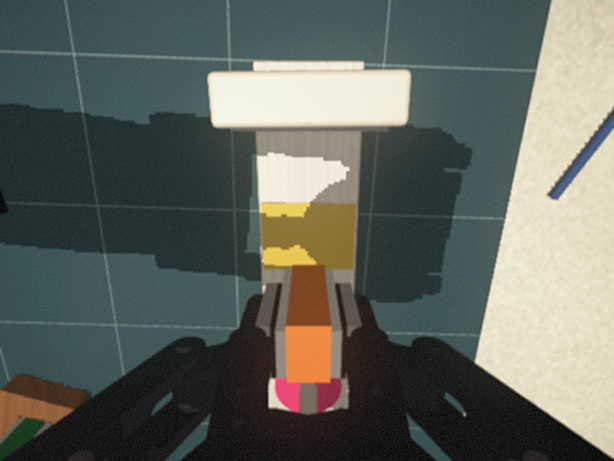

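View pics/sc2.png

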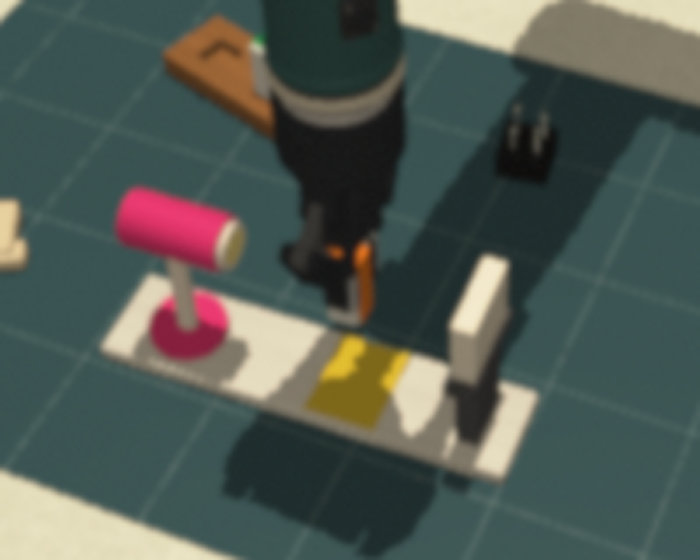

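The wrist view shows the amber core at (308,330) in line with the base axis and the tile at (309,98) squarely behind it. The scene view shows the blank between lamp and tile, above the yellow band, touching neither. I'll hold briefly, then hand in.

Call:
move_arm(deltas=[[[0,0,0],[0,0,0],1],[[0,0,0],[0,0,0],1],[[0,0,0],[0,0,0],1],[[0,0,0],[0,0,0],1],[[0,0,0],[0,0,0],1],[[0,0,0],[0,0,0],1],[[0,0,0],[0,0,0],1],[[0,0,0],[0,0,0],1]])

```text
time: 19.27
tool_pos: [0.655, -0.0142, 0.1073]
tcp_rot: [2.185, 2.258, 0.0]
wrist_force: [0.1, 0.4, 0.2]
width: 0.279
```

Run:
```python
from h import *
s=status.read_state();t=s["tool_pos"];print(s["time"],t,s["width"],abs(s["joint_vel"]).max())
R=cv2.Rodrigues(s["tcp_rot"])[0];p,d,i=grab("wrist");L=(world(d,i)-t)@R
m=(abs(L[...,0])<.011)&(abs(L[...,1])<.007)&(L[...,2]<-.034)&(L[...,2]>-.038);q=L[m]
print(len(q),"top slopes",np.linalg.lstsq(np.c_[q[:,:2],np.ones(len(q))],q[:,2],rcond=None)[0])
if abs(t[0]-.6553)<.003 and s["width"]>.2: print(order.finish_job())
```

```text
19.275 [ 0.65500883 -0.01415308  0.10727891] 0.27894160783489097 0.0009402107193214426
1406 top slopes [ 0.00020219 -0.00370417 -0.03554887]
the job is handed in; nothing more can be done
None
```

I stood the 60 x 16 x 50 mm tile on the ledge and let go. I then lifted the amber blank out of the rack by its frosted sides and handed the job in at 19.3 s, still holding it in the light path. No verdict is reported, so what follows are my own last measurements.

- **Tile:** its centre is within about 1 mm of the ledge centre and square to within about 1°. It read the same after the blank was brought in.
- **Amber blank:** its centre is within about 1 mm of the path sideways and in height. Its top is level within 0.004 rad, it is square to the lamp within about 0.1°, and the arm was at rest. The jaws read about 23.5 mm, which fits the 24 mm frosted sides.
- **Other objects:** my path kept clear of the green blank, bur block, sharpener and bone piece. I only saw the green blank still in place in pictures; I did not re-measure any of them at the end.
- **Disagreements:** the top camera read 3–4 mm lower in y than the wrist camera. I used the wrist camera, because its tile position matched where the jaws closed. An early tilt reading of the amber top (0.17) came from including its front face; the restricted re-check gave the 0.004 rad above.

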